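# Click the tester's selector to its fifth setting and start it

## Task

On the bench component tester, push the pointer of the rotary selector clockwise with a fingertip, click by click, to the fifth tick after the white off dot, without going past it; then press the round button on the tester fully in and let it come back up. Only touch: do not pinch the selector between the fingers, do not press the round button early, leave the square key unpressed, and leave everything else on the bench where it lies.

Things in the scene. Friction and masses are not known exactly. Their poses are not given: they have to be found in the camera images.
- tester: Grey bench component tester lying flat, fixed: 240 (its x) x 300 (its y) x 70 mm high, origin under its centre on the bench; its x points away from the robot at yaw 0, z up. On its top face: the selector on a black round dial (128 mm across) on the +y half, the round button and the square key on the -y half. Two brass posts stick out 18 mm from its front face.
- dial (a point): The selector's axis at the top face: (-30, 60, 70) mm in the tester's frame. White marks lie round it at 52 mm radius, 30 degrees apart: the off dot (an 11 mm round spot) at 105 degrees from the tester's +x towards its +y, then seven equal ticks (14 x 3 mm), clockwise seen from above.
- selector (a joint): Turn of the selector in rad, clockwise from above: 0 at the off dot, a click every 0.5236 (30 degrees), 2.618 at the fifth tick, end stops just outside 0 and 3.665. Starts about at the off dot, first or second tick. Half way between marks is a hump (about 0.05 N m, 2 N at the pointer's end), past which it snaps on to the next mark by itself and stays.
- pointer_tip (a point): Top of the pointing end of the selector's black bar, 36 mm from the axis; the tail reaches 24 mm. The bar is 14 mm wide, its flanks upright from 4 to 28 mm above the top face, with a ridge 3 mm wide on top (to 31 mm, white on the pointing half), over a 38 mm round hub 11 mm high. At joint value q the longer end points 105 degrees - q from the tester's +x (towards its +y).
- flank_a: One long side of the selector's bar, the one that leads as it turns anticlockwise (seen along the pointing direction it is on the left). Origin on the axis at the top face, turning with the selector. Touching it and flank_b together with more than a light touch is pinching.
- flank_b: The other long side of the bar, the one that leads as it turns clockwise (on the right); origin as flank_a. To push the selector clockwise push on flank_a near the pointing end, or on flank_b near the tail.
- start_key (a joint): Travel of the round button in m: 0 up, 0.006 fully in; spring return, fully in takes 4 N.
- start_key_top (a point): Middle of the top of the round button (24 mm across, in a round black collar), 92 mm above the bench when up, at (-60, -85) mm in the tester's frame; pressed straight down.
- square_key (a joint): Travel of the square key in m: 0 up, 0.006 in. The key is 22 x 22 mm, its top 91 mm above the bench, at (0, -85) mm in the tester's frame, 60 mm beyond the round button. To be left alone.
- capacitor: Loose black capacitor can, 20 mm across, 32 mm high, standing on the tester's top face near its far corner on the -y side; origin under its middle.
- tray: Loose small yellow parts tray 90 x 70 x 25 mm on the bench; origin under its middle.
- driver: Loose screwdriver 150 mm long lying along its own x on the bench; origin underneath it.
- board: Loose green circuit board 70 x 90 mm, parts up to 15 mm high, lying on the bench; origin under its middle.
- jar: Loose closed jar 48 mm across, 60 mm high; origin under its middle.
- brush: Loose brush 180 mm long lying in front of the tester on the bench; origin underneath it.

How it is judged:
By the outcome, as a careful person would: the job done as asked, in the order asked, and still so for the second after the job is handed in, with the robot touching nothing.
It also fails if it takes over 67 s, if anything falls off the work surface, if the arm or the gripper's body presses on something with over 40 N, if the wrist force passes 120 N, or if a joint passes its speed limit or range.

## Robot

A 6-joint arm with a two-finger parallel gripper is mounted at the origin on the work surface. World frame = base frame: x ahead of the robot, y to its left, z up, the work surface at z = 0. Lengths are in m, angles in degrees, forces in N, time in s.
With the tool pointing down it reaches from about 0.35 to 0.875 m from the base axis. Payload 4.2 kg.
Tool frame: the origin (TCP) lies on the front face of the gripper's body, between the roots of the fingers; the fingertips stand 70 mm ahead of it and the grasp point (between the pads) lies 51 mm ahead of it; x points along the fingers, y is the direction in which the jaws open and shut, and the axes are right-handed (so a half turn about x gives the same grasp; the last joint's range is limited). The gripper opens to 87 mm and grips with 3 to 60 N. Pads are 19 mm wide; open, the fingers measure 117 mm over their backs; the gripper's body (75 mm by 190 mm) begins 51 mm behind the grasp point.
Start: joints at [14.817, 22.042, 0.453, 0, -68.411, -14.817], TCP at [0.625, 0, 0.292] pointing down, gripper open.
Joint ranges: [-179.83, 179.83], [-69.29, 118.12], [-61.27, 80.66], [-181.25, 117.63], [-171.15, -9.14], [-177.46, 177.46]. Speed limits (degrees/s): [159.86, 159.86, 180, 180, 180, 180].

## Interface

Orientations are given as a 3x3 rotation matrix whose columns are the frame's x, y, z axes.
In Python, from station import r, viewer, spotter gives the robot as it stands.
- The arm moves only by the tool move_arm, never from a script. Its argument "series" is a list that holds one entry, the list of rows, each a list of 7 numbers: the turn, a rotation vector about the world's x, y, z scaled (see below), then the shift along the world's x, y, z scaled (see below), then the opening, from 0 (shut) to 1 (fully open). A call has 1 to 20 rows; each row shifts and turns the pose as measured when the row begins; what a row does not reach is not made up. The controller multiplies each number of a shift by 60 mm and each number of a turn by 8 degrees. A row lasts 1/8 s, in which the tool goes at most 62.5 mm and 10.7 degrees, less where a joint would pass 70% of its speed; a pose out of reach is approached as far as the arm can. A call with a number of a shift or a turn outside -1 to 1 is refused whole. A call with a gripper value outside its range is refused whole. The fingers move at their own pace and stop on an object; the grip force is fixed at half the most. Time passes only in rows, so rows that do not move let the fingers close. It gives the time, the measured TCP pose, the force and the opening at its end, in the units of the state.
- r.sense(): the state, without advancing time (a new reading comes with each control period).
- viewer.capture(name): name is "scene" or "side" or "wrist"; returns (picture, depth): 384x512x3 uint8, red, green, blue; 384x512 float32, m along the optical axis (not along the pixel's ray), 0 where there is no reading.
- viewer.camera_params(name): a dict with "mtx" (3x3 intrinsics, pixels), "pose" (4x4, takes a point from camera to world coordinates). Camera axes: x right, y down, z forward; pixel columns grow to the right and rows downward; lengths in m; the calibration is good to about 2 mm. The wrist camera is an equidistant fisheye: a pixel r from the principal point sees the ray r / f radians off the axis. A picture is of the moment at which its call begins: read the wrist's pose just before it. camera_params takes no time and is no camera call; for the wrist camera it gives the pose at the moment of the call.
- r.finish_job(): hands the job in, once; it reports no verdict.
Trained networks look in the newest picture that a camera, given by its name, has taken for a name from the list of things; names that differ only in an ending like _2 or _b are one class to them, and where a whole thing is asked for, a point or a joint stands for the part that bears it (a point fixed in the world has none). Each returns a list of dicts, best first, with "conf" (0 to 1); they miss things now and then, are a little off and sometimes report something else, mostly with a low value. They report only what shows in the picture. A call takes as long as a camera call.
- spotter.find_in(camera, name): "centre" ([column, row] in pixels, amid what is visible of it).
- spotter.trace(camera, name): "mask" (384x512 bool, what is visible of it) and "centre" ([column, row] in pixels, amid what is visible of it).
The state is a dict: "time_s": time; "joints": joint angles; "joint_velocities": joint speeds; "effort": joint torques, N m; "tcp_pos": TCP position; "ee_rot": TCP orientation; "wrist_force": force on the tool from outside, world axes, zero at the start; "moment": the same for the moment, N m; "gripper_width": opening from 0.0 (shut) to 1.0 (fully open).
Only numpy, scipy, OpenCV 4.12 (cv2) and the standard library are available. Lean on these libraries where they do the work, as an engineer would, in place of code of your own. Each camera call takes 0.05 s, during which the arm holds its last target.

## Working session

There is one attempt and no reset: what is moved stays moved. The work goes in short steps, Python scripts to look and compute and a tool call to move; the robot and the scene stay as the last step left them, time stands still between calls to the robot, and variables do not carry over. Pictures are saved under pics/ and viewed, and the job is handed in when it is done.

Besides the shell and the picture viewer there is one more tool, called in YAML: its name, and indented under it one key for each argument. move_arm: Moves the arm, as the interface text tells. Its arguments: {"type":"object","properties":{"series":{"type":"array","items":{"type":"array","items":{"type":"array","items":{"type":"number","minimum":-1,"maximum":1}}}}},"required":["series"]}

```bash
mkdir -p pics; ls; cat > h.py <<'E'
import numpy as np, cv2
from station import r, viewer, spotter
E
python3 - <<'E'
from h import *
s=r.sense(); print(s['time_s'],s['tcp_pos'],s['ee_rot'],s['gripper_width'],s['wrist_force'])
for n in ["scene","side","wrist"]:
    p,d=viewer.capture(n); cv2.imwrite(f'pics/{n}0.png',p[:,:,::-1]); np.savez(f'{n}0.npz',p=p,d=d,**viewer.camera_params(n)); print(n,{k:np.round(v,4).tolist() if hasattr(v,'tolist') or isinstance(v,list) else v for k,v in viewer.camera_params(n).items()})
E
```

```text
pics
0.0 [6.24533227e-01 1.75322765e-05 2.91137486e-01] [[-2.23894823e-03 -9.99997478e-01  1.77716598e-04]
 [-1.00013806e-04  1.77940969e-04  9.99999979e-01]
 [-9.99997489e-01  2.23893041e-03 -1.00411954e-04]] 1.0030336586359814 [0.61969315 0.60542624 0.67164651]
scene {'mtx': [[376.0552, 0.0, 256.3494], [0.0, 376.0552, 193.9145], [0.0, 0.0, 1.0]], 'pose': [[-0.8711, 0.3772, -0.3144, 0.8178], [0.4909, 0.6843, -0.5392, 0.5299], [0.0118, -0.624, -0.7813, 0.7923], [0.0, 0.0, 0.0, 1.0]]}
side {'mtx': [[361.9047, 0.0, 257.7574], [0.0, 361.9047, 193.3167], [0.0, 0.0, 1.0]], 'pose': [[0.9863, -0.1096, 0.123, 0.4499], [-0.1647, -0.6334, 0.7561, -0.587], [-0.005, -0.766, -0.6428, 0.6228], [0.0, 0.0, 0.0, 1.0]]}
wrist {'mtx': [[297.3186, 0.0, 253.2478], [0.0, 297.3186, 188.1694], [0.0, 0.0, 1.0]], 'pose': [[-1.0, 0.0003, -0.0015, 0.625], [-0.0001, 0.9702, 0.2422, -0.0659], [0.0016, 0.2422, -0.9702, 0.384], [0.0, 0.0, 0.0, 1.0]]}
```

View pics/scene0.png

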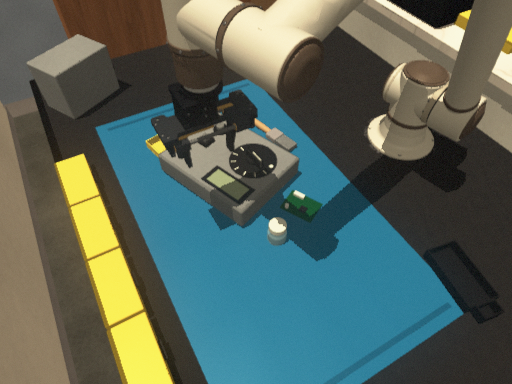

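View pics/side0.png

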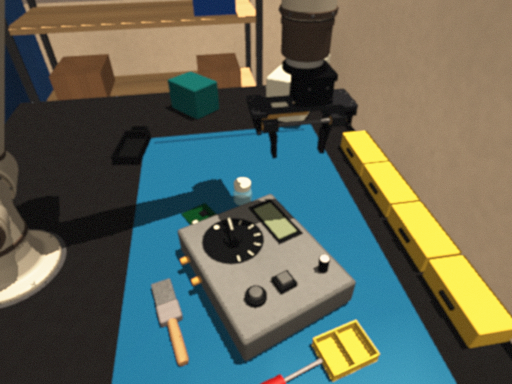

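View pics/wrist0.png

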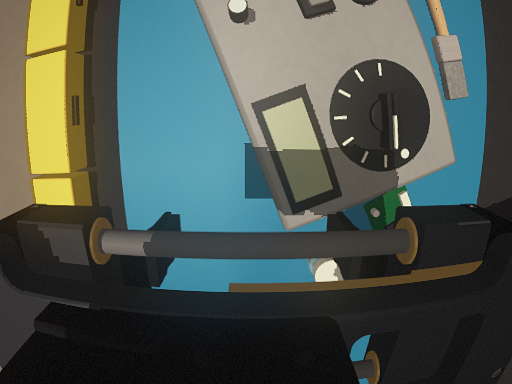

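```bash
cat >> h.py <<'E'
def proj(P,c,name):
    P=np.atleast_2d(P); T=np.array(c['pose']); K=np.array(c['mtx'])
    q=(P-T[:3,3])@T[:3,:3]
    if name=='wrist':
        rho=np.hypot(q[:,0],q[:,1]); th=np.arctan2(rho,q[:,2]); f=th/np.maximum(rho,1e-9)
        x=q[:,0]*f;y=q[:,1]*f
    else: x=q[:,0]/q[:,2]; y=q[:,1]/q[:,2]
    return np.stack([K[0,0]*x+K[0,2],K[1,1]*y+K[1,2]],1)
def top(p,c,name,z,x0,x1,y0,y1,res=0.0005):
    # rows: x descending (up = +x), cols: y descending (left=+y)
    X=np.arange(x1,x0,-res);Y=np.arange(y1,y0,-res)
    g=np.stack(np.meshgrid(X,Y,indexing='ij')+(np.full((len(X),len(Y)),z),),-1).reshape(-1,3)
    uv=proj(g,c,name).reshape(len(X),len(Y),2).astype(np.float32)
    return cv2.remap(p,uv[...,0],uv[...,1],cv2.INTER_LINEAR)
E
python3 - <<'E'
from h import *
z=np.load('wrist0.npz')
im=top(z['p'],z,'wrist',.07,.38,.78,-.36,.1,.0008)
cv2.imwrite('pics/top.png',im[:,:,::-1]); print(im.shape)
z=np.load('side0.npz')
im=top(z['p'],z,'side',.07,.38,.78,-.36,.1,.0008)
cv2.imwrite('pics/tops.png',im[:,:,::-1])
E
```

```text
(500, 575, 3)
```

View pics/top.png

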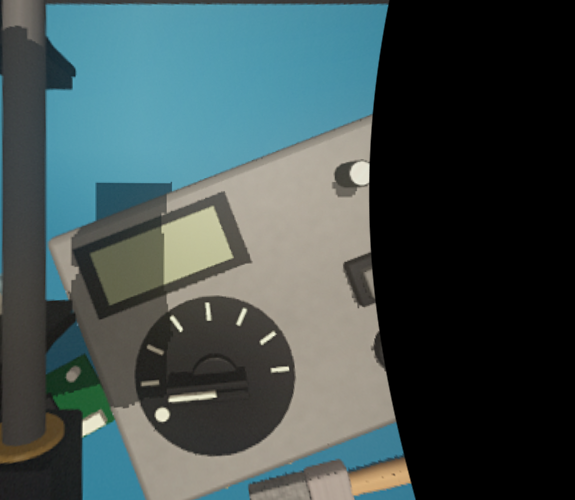

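View pics/tops.png

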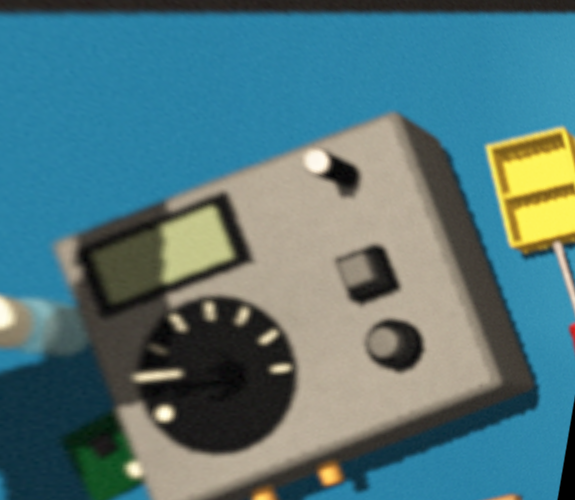

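```bash
cat > fit.py <<'E'
from h import *
for n,z in (('wrist',np.load('wrist0.npz')),('side',np.load('side0.npz'))):
    im=top(z['p'],z,n,.07,.38,.78,-.36,.1,.0004)
    g=im.min(2); hsv=0
    b=((g>120)).astype(np.uint8)
    k,l,st,ce=cv2.connectedComponentsWithStats(b)
    # marks
    for i in range(1,k):
        if 60<st[i,4]<1500:
            c=ce[i]; P=(.78-c[1]*.0004,.1-c[0]*.0004)
            d=np.hypot(P[0]-.481,P[1]+.071)
            if d<.066: 
                q=np.argwhere(l==i)-c[::-1]; w,v=np.linalg.eigh(np.cov(q.T))
                a=np.degrees(np.arctan2(-v[1,1],-v[0,1]))
                print(n,np.round(P,4),st[i,4],'az',round(np.degrees(np.arctan2(P[1]+.071,P[0]-.481)),1),'elong',round(a%180,1),np.sqrt(w)*4*.4)
E
python3 fit.py
```

```text
wrist [ 0.5311 -0.0662] 321 az 5.4 elong 6.6 [ 4.03598745 16.94717324]
wrist [ 0.5269 -0.0929] 334 az -25.5 elong 156.2 [ 4.2425703  16.51569311]
wrist [ 0.5215 -0.0409] 328 az 36.6 elong 36.1 [ 4.22344063 16.35647974]
wrist [ 0.51   -0.1139] 331 az -55.9 elong 126.7 [ 4.27932936 16.44762409]
wrist [ 0.4848 -0.1238] 323 az -85.8 elong 95.7 [ 4.18876575 16.25247823]
wrist [ 0.4624 -0.0535] 1057 az 136.8 elong 95.6 [ 5.1827854  43.62459127]
wrist [ 0.4486 -0.0295] 641 az 128.0 elong 133.7 [11.24785717 11.63104589]
side [ 0.532  -0.0674] 390 az 4.1 elong 10.1 [ 6.38511799 12.76639291]
side [ 0.5279 -0.094 ] 372 az -26.2 elong 154.0 [ 6.3962139 12.040557 ]
side [ 0.5224 -0.0421] 386 az 34.9 elong 37.3 [ 5.77324275 13.97387106]
side [ 0.5106 -0.1146] 444 az -55.8 elong 124.4 [ 6.14225428 14.82516585]
side [ 0.4856 -0.1243] 423 az -85.1 elong 97.1 [ 5.90373054 14.67307278]
side [ 0.4798 -0.0253] 1242 az 91.5 elong 95.7 [ 6.55084643 39.34879218]
side [ 0.4493 -0.0312] 841 az 128.5 elong 100.1 [12.14867003 14.12569517]
```

```bash
python3 - <<'E'
from h import *
k=np.array([4,5,3,6,7,0]); a=np.radians(105-30*k)
M=52e-3*np.stack([np.cos(a),np.sin(a)],1)
for W in ([[.5311,-.0662],[.5269,-.0929],[.5215,-.0409],[.51,-.1139],[.4848,-.1238],[.4486,-.0295]],[[.532,-.0674],[.5279,-.094],[.5224,-.0421],[.5106,-.1146],[.4856,-.1243],[.4493,-.0312]]):
    W=np.array(W); w=W-W.mean(0); m=M-M.mean(0)
    th=np.arctan2((m[:,0]*w[:,1]-m[:,1]*w[:,0]).sum(),(m*w).sum())
    R=np.array([[np.cos(th),-np.sin(th)],[np.sin(th),np.cos(th)]])
    t=W.mean(0)-R@M.mean(0); print('yaw',np.degrees(th),'dial',t,'res mm',np.round((W-M@R.T-t)*1e3,1).tolist())
    o=t-R@[-.03,.06]; print('origin',o)
    for n,p in dict(start=(-.06,-.085),sq=(0,-.085)).items(): print(n,o+R@p)
    az=105+np.degrees(th)-30*np.arange(8); print('azimuths',np.round(az,1))
# pointer: ridge at z=.101 from wrist and side
for n in('wrist','side'):
    z=np.load(n+'0.npz'); im=top(z['p'],z,n,.101,.41,.55,-.14,0,.0004); b=(im.min(2)>120).astype(np.uint8)
    kk,l,st,ce=cv2.connectedComponentsWithStats(b)
    for i in range(1,kk):
        if st[i,4]>500 and st[i,4]<3000:
            q=np.argwhere(l==i); w,v=np.linalg.eigh(np.cov(q.T)); print(n,.55-ce[i][1]*.0004,-ce[i][0]*.0004,st[i,4],np.sqrt(w)*4*.4,np.degrees(np.arctan2(v[1,1],v[0,1]))%180)
E
```

```text
yaw 21.06442368503783 dial [ 0.4793558  -0.07174998] res mm [[0.0, 0.1], [0.0, -0.1], [0.1, 0.2], [0.0, -0.1], [-0.0, -0.3], [-0.1, 0.2]]
origin [ 0.52891615 -0.11695807]
start [ 0.50347602 -0.21784315]
sq [ 0.55946663 -0.1962781 ]
azimuths [126.1  96.1  66.1  36.1   6.1 -23.9 -53.9 -83.9]
yaw 21.135745099885053 dial [ 0.48016487 -0.0728471 ] res mm [[0.1, -0.1], [0.2, -0.1], [0.2, 0.1], [-0.2, 0.2], [-0.1, 0.2], [-0.2, -0.3]]
origin [ 0.52978146 -0.11799346]
start [ 0.50446693 -0.21891013]
sq [ 0.56043065 -0.19727541]
azimuths [126.1  96.1  66.1  36.1   6.1 -23.9 -53.9 -83.9]
wrist 0.5474094861660079 -0.042986561264822136 506 [ 7.12118686 18.93795402] 103.93849216976564
wrist 0.4784182456140351 -0.05469052631578948 855 [ 4.6563094  39.71580391] 95.7096381078728
wrist 0.4659916030534352 -0.03303129770992367 524 [10.22261589 10.46531149] 126.29173256038426
wrist 0.41234247311827965 -0.1265456989247312 744 [ 6.39754331 29.22285802] 96.62482307291371
side 0.4781110707803993 -0.056756805807622504 1102 [ 6.16125104 37.13962395] 95.5420871477511
side 0.44932510067114095 -0.06232429530201342 745 [11.43428921 13.30007905] 99.20153549699134
```

move_arm:
  series:
    - [[0,0,0.2,-0.5,-0.14,-0.25,0],[0,0,0.2,-0.5,-0.14,-0.25,0],[0,0,0.2,-0.5,-0.14,-0.25,0],[0,0,0.15,-0.5,-0.14,-0.25,0],[0,0,0,-0.5,-0.13,-0.25,0],[0,0,0,-0.5,-0.13,-0.25,0],[0,0,0,0,0,0,0],[0,0,0,0,0,0,0]]

```text
time_s: 1.15
tcp_pos: [0.4381, -0.0507, 0.1969]
ee_rot: [[-0.005, -0.994, -0.108], [-0.0, -0.108, 0.994], [-1.0, 0.005, 0.0]]
wrist_force: [-0.1, 0.4, -0.8]
gripper_width: 0.173
```

```bash
cat >> h.py <<'E'
DIAL=np.array([.4798,-.0723])
def st():
    s=r.sense(); R=np.array(s['ee_rot']); b=np.degrees(np.arctan2(R[1,2],R[0,2])); p=np.array(s['tcp_pos'])
    d=p[:2]-DIAL; c,sn=np.cos(np.radians(b)),np.sin(np.radians(b))
    print('t',round(s['time_s'],2),'tcp',np.round(p*1e3,1),'A',round(b,1),'rad',np.round(1e3*(d[0]*c+d[1]*sn),1),'tan',np.round(1e3*(-d[0]*sn+d[1]*c),1),'tilt',np.round(R[:,0],3),'F',np.round(s['wrist_force'],1),'w',round(s['gripper_width'],2),'j',np.round(s['joints'],0))
    return s
def snap(n,f):
    c=viewer.camera_params(n); p,d=viewer.capture(n); cv2.imwrite(f'pics/{f}.png',cv2.resize(p[:,:,::-1],None,fx=1.5,fy=1.5)); np.savez(f+'.npz',p=p,d=d,**c)
    return p,d,c
E
python3 - <<'E'
from h import *
st(); snap('wrist','w1'); snap('side','s1')
E
```

```text
t 1.15 tcp [438.1 -50.7 196.9] A 96.2 rad 26.0 tan 39.1 tilt [-0.005 -0.    -1.   ] F [-0.1  0.4 -0.8] w 0.17 j [ 15.  10. -32.  -0. -48.  -8.]
```

View pics/w1.png

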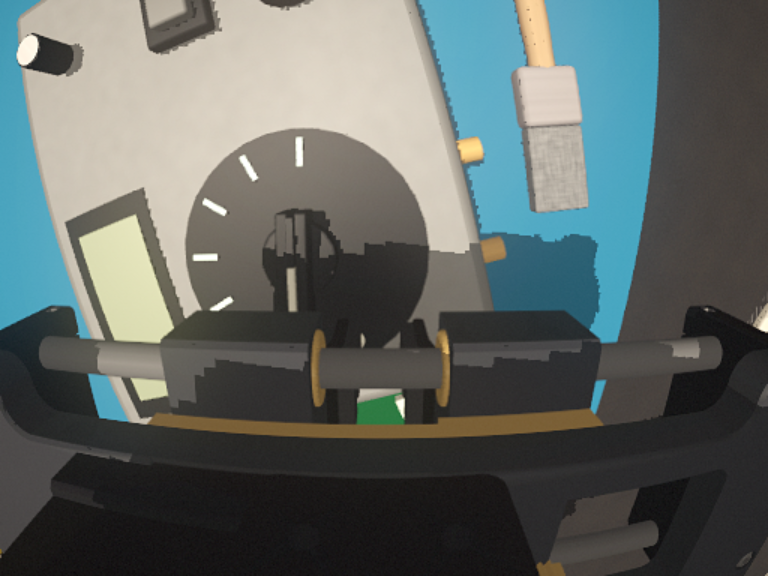

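View pics/s1.png

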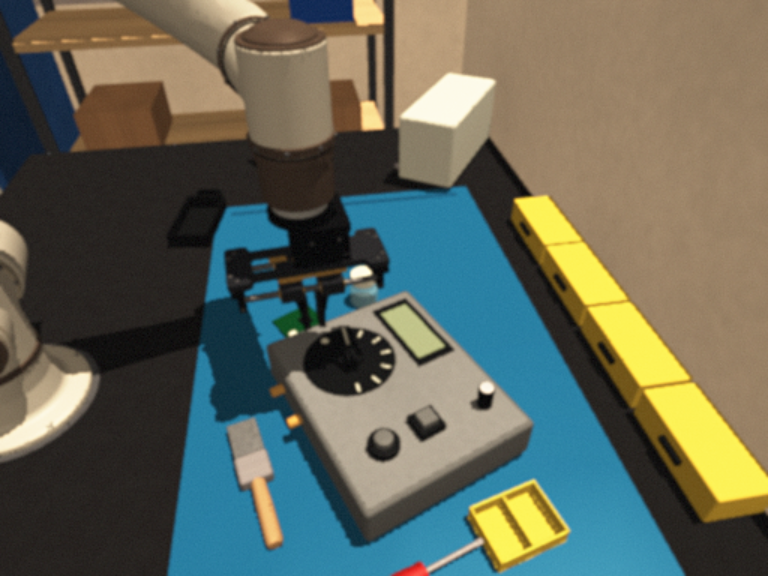

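move_arm:
  series:
    - [[0,0,0,0,0,-0.12,0],[0,0,0,0,0,-0.12,0],[0,0,0,0,0,-0.12,0],[0,0,0,0,0,-0.12,0],[0,0,0,0,0,-0.1,0],[0,0,0,0,0,-0.06,0],[0,0,0,0,0,0,0]]

```text
time_s: 2.12
tcp_pos: [0.4395, -0.0502, 0.1552]
ee_rot: [[-0.005, -0.994, -0.108], [-0.0, -0.108, 0.994], [-1.0, 0.005, 0.0]]
wrist_force: [0.0, -0.6, -0.2]
gripper_width: 0.002
```

```bash
python3 - <<'E'
from h import *
st(); snap('wrist','w2'); p,d,c=snap('scene','c2'); cv2.imwrite('pics/c2b.png',cv2.resize(p[80:230,130:330,::-1],None,fx=4,fy=4))
E
```

```text
t 2.12 tcp [439.5 -50.2 155.2] A 96.2 rad 26.4 tan 37.6 tilt [-0.005 -0.    -1.   ] F [ 0.  -0.6 -0.2] w 0.0 j [ 15.  14. -35.  -0. -42.  -8.]
```

View pics/w2.png

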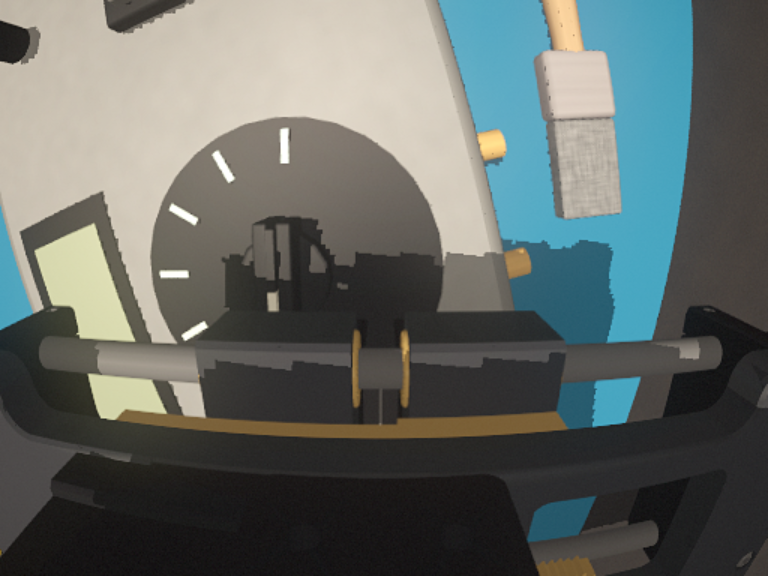

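View pics/c2b.png

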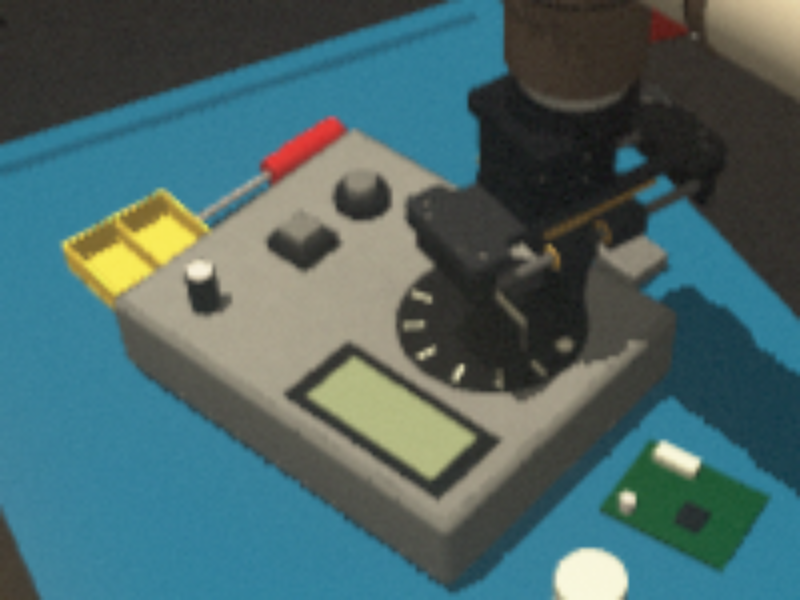

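move_arm:
  series:
    - [[0,0,0,0.08,0.01,0,0],[0,0,0,0.08,0.01,0,0],[0,0,0,0.05,0,0,0],[0,0,0,0,0,0,0]]

```text
time_s: 2.72
tcp_pos: [0.454, -0.0487, 0.1563]
ee_rot: [[-0.002, -0.994, -0.108], [0.0, -0.108, 0.994], [-1.0, 0.002, 0.0]]
wrist_force: [-0.2, -0.3, 0.3]
gripper_width: 0.005
```

```bash
python3 - <<'E'
from h import *
st()
E
```

```text
t 2.73 tcp [454.  -48.7 156.3] A 96.2 rad 26.3 tan 23.1 tilt [-0.002  0.    -1.   ] F [-0.2 -0.3  0.3] w 0.01 j [ 14.  15. -33.  -0. -42.  -8.]
```

```bash
cat >> h.py <<'E'
def plan(A1,rad=26.5,tan=22.5,n=5,z=.156):
    s=r.sense(); R=np.array(s['ee_rot']); b=np.degrees(np.arctan2(R[1,2],R[0,2])); p=np.array(s['tcp_pos'])
    d=p[:2]-DIAL; c,sn=np.cos(np.radians(b)),np.sin(np.radians(b)); r0=(d[0]*c+d[1]*sn)*1e3; t0=(-d[0]*sn+d[1]*c)*1e3
    prev=p
    tilt=np.cross(R[:,0],[0,0,-1]); 
    for i in range(1,n+1):
        f=i/n; a=np.radians(b+(A1-b)*f); rr=r0+(rad-r0)*f; tt=t0+(tan-t0)*f
        q=np.array([DIAL[0]+1e-3*(rr*np.cos(a)-tt*np.sin(a)),DIAL[1]+1e-3*(rr*np.sin(a)+tt*np.cos(a)),p[2]+(z-p[2])*f])
        print(np.round([*(np.degrees(tilt[:2])/8/n),(A1-b)/n/8,*((q-prev)/.06)],3).tolist()); prev=q
def bar(f):
    p,d,c=snap('wrist',f)
    im=top(p,c,'wrist',.10,DIAL[0]-.07,DIAL[0]+.07,DIAL[1]-.07,DIAL[1]+.07,.00025)
    im2=top(p,c,'wrist',.07,DIAL[0]-.07,DIAL[0]+.07,DIAL[1]-.07,DIAL[1]+.07,.00025)
    # height map of points from depth
    K=c['mtx'];T=c['pose']; v,u=np.mgrid[0:384,0:512]; x=(u-K[0,2])/K[0,0]; y=(v-K[1,2])/K[1,1]; th=np.hypot(x,y); s=np.where(th>1e-6,np.tan(th)/th,1)
    P=np.stack([x*s*d,y*s*d,d],-1).reshape(-1,3)@T[:3,:3].T+T[:3,3]
    q=P[:,:2]-DIAL; m=(d.reshape(-1)>0)&(np.hypot(*q.T)<.034)&(P[:,2]>.090)&(P[:,2]<.1035)
    Q=q[m]*1e3
    np.save('Q.npy',Q)
    if len(Q)>30:
        # line direction (pca)
        w,vv=np.linalg.eigh(np.cov(Q.T)); print('bar pts',len(Q),'mean',Q.mean(0),'az',np.degrees(np.arctan2(vv[1,1],vv[0,1]))%180,np.sqrt(w))
    cv2.imwrite(f'pics/{f}t.png',cv2.resize(np.hstack([im,im2])[:,:,::-1],(800,400)))
E
python3 - <<'E'
from h import *
st();bar('b0'); plan(76)
E
```

```text
t 2.73 tcp [454.  -48.7 156.3] A 96.2 rad 26.3 tan 23.1 tilt [-0.002  0.    -1.   ] F [-0.2 -0.3  0.3] w 0.01 j [ 14.  15. -33.  -0. -42.  -8.]
bar pts 1922 mean [-2.61998588 -5.44552116] az 125.79247254248807 [ 6.16245396 13.07312917]
[-0.0, -0.003, -0.505, 0.031, 0.03, -0.001]
[-0.0, -0.003, -0.505, 0.033, 0.028, -0.001]
[-0.0, -0.003, -0.505, 0.035, 0.025, -0.001]
[-0.0, -0.003, -0.505, 0.037, 0.023, -0.001]
[-0.0, -0.003, -0.505, 0.039, 0.02, -0.001]
```

View pics/b0t.png

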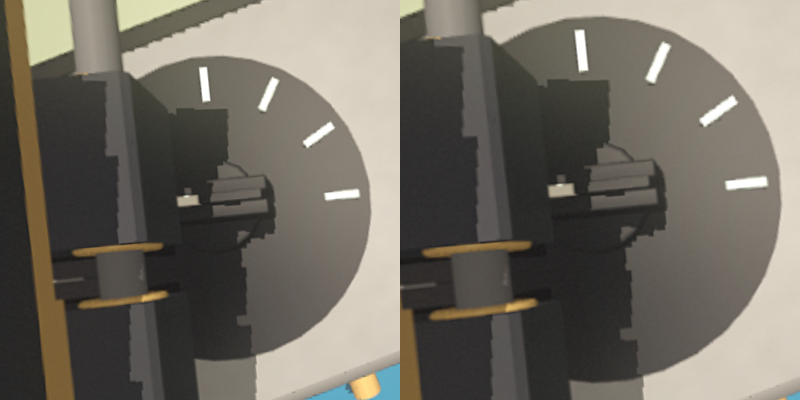

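move_arm:
  series:
    - [[0,0,-0.4,0.025,0.024,0,0],[0,0,-0.4,0.026,0.022,0,0],[0,0,-0.4,0.028,0.02,0,0],[0,0,-0.4,0.029,0.019,0,0],[0,0,-0.4,0.031,0.017,0,0],[0,0,0,0,0,0,0]]

```text
time_s: 3.52
tcp_pos: [0.4605, -0.0428, 0.1559]
ee_rot: [[-0.006, -0.984, 0.179], [0.001, 0.179, 0.984], [-1.0, 0.006, -0.0]]
wrist_force: [-0.9, -0.1, -0.2]
gripper_width: 0.007
```

```bash
python3 - <<'E'
from h import *
st();bar('b1'); plan(76)
E
```

```text
t 3.52 tcp [460.5 -42.8 155.9] A 79.7 rad 25.5 tan 24.2 tilt [-0.006  0.001 -1.   ] F [-0.9 -0.1 -0.2] w 0.01 j [ 15.  16. -32.  -0. -43. -25.]
bar pts 1897 mean [-2.71506287 -5.03322256] az 116.65067741121636 [ 5.14695283 13.53183845]
[-0.001, -0.009, -0.092, 0.013, 0.006, 0.0]
[-0.001, -0.009, -0.092, 0.013, 0.006, 0.0]
[-0.001, -0.009, -0.092, 0.013, 0.006, 0.0]
[-0.001, -0.009, -0.092, 0.013, 0.005, 0.0]
[-0.001, -0.009, -0.092, 0.013, 0.005, 0.0]
```

View pics/b1t.png

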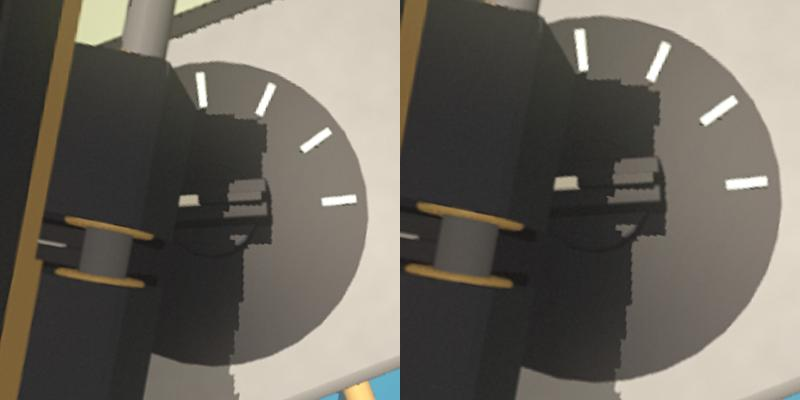

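```bash
cat >> h.py <<'E'
_bar=bar
def bar(f):
    _bar(f); Q=np.load('Q.npy'); best=[]
    g=np.round(Q).astype(int); g=np.unique(g,axis=0).astype(float)
    for a in np.arange(-180,180,1.):
        c,s=np.cos(np.radians(a)),np.sin(np.radians(a)); al=g[:,0]*c+g[:,1]*s; pe=-g[:,0]*s+g[:,1]*c
        m=(np.abs(pe)<7.5)&(al>-25)
        best.append((m.sum(),a))
    mx=max(best)[0]; print('bar az est',np.mean([a for n,a in best if n==mx]),mx,len(g))
    print(' tail pts perp: see tail end')
E
python3 - <<'E'
from h import *
bar('b1'); Q=np.load('Q.npy')
import sys
H,_,_=np.histogram2d(Q[:,0],Q[:,1],bins=[np.arange(-35,36,3)]*2)
for row in H[::-1,::-1]: print(''.join('#' if v>3 else '+' if v>0 else '.' for v in row))
plan(80,26,20,3)
E
```

```text
bar pts 1888 mean [-2.67129046 -5.05416293] az 116.90022437483827 [ 5.12657507 13.52720514]
bar az est 4.0 462 501
 tail pts perp: see tail end
.......................
.......................
.......................
.......................
.......................
.......................
.......................
.......................
.........+.+++#####+...
.........###########...
.........###########...
........+###########...
........############...
.......+###########+...
.......................
.....#.................
....##.................
....##.................
....#..................
....#..................
....#..................
.......................
.......................
[-0.002, -0.014, 0.013, 0.023, -0.002, 0.001]
[-0.002, -0.014, 0.013, 0.023, -0.002, 0.001]
[-0.002, -0.014, 0.013, 0.023, -0.002, 0.001]
```

```bash
sed -i 's/np.arange(-180,180,1.)/np.arange(-59,120,1.)/; s/^    print(. tail pts.*$//' h.py
python3 - <<'E'
from h import *
st();plan(77,27,16,6)
E
```

```text
t 3.62 tcp [460.5 -42.9 155.9] A 79.7 rad 25.5 tan 24.3 tilt [-0.006  0.001 -1.   ] F [-1.2  0.4  1.2] w 0.0 j [ 15.  16. -32.  -0. -43. -25.]
[-0.001, -0.007, -0.056, 0.027, 0.002, 0.0]
[-0.001, -0.007, -0.056, 0.027, 0.002, 0.0]
[-0.001, -0.007, -0.056, 0.027, 0.002, 0.0]
[-0.001, -0.007, -0.056, 0.027, 0.001, 0.0]
[-0.001, -0.007, -0.056, 0.027, 0.001, 0.0]
[-0.001, -0.007, -0.056, 0.027, 0.0, 0.0]
```

move_arm:
  series:
    - [[0,0,-0.05,0.027,0.002,0,0],[0,0,-0.05,0.027,0.002,0,0],[0,0,-0.05,0.027,0.002,0,0],[0,0,-0.05,0.027,0.001,0,0],[0,0,-0.05,0.027,0.001,0,0],[0,0,-0.05,0.027,0,0,0],[0,0,0,0,0,0,0]]

```text
time_s: 4.5
tcp_pos: [0.471, -0.0422, 0.1559]
ee_rot: [[-0.005, -0.975, 0.222], [0.001, 0.222, 0.975], [-1.0, 0.006, 0.0]]
wrist_force: [-0.2, -0.3, 0.5]
gripper_width: 0.007
```

```bash
python3 - <<'E'
from h import *
st();bar('b2'); plan(77,27,16,3)
E
```

```text
t 4.5 tcp [471.  -42.2 155.9] A 77.2 rad 27.4 tan 15.3 tilt [-0.005  0.001 -1.   ] F [-0.2 -0.3  0.5] w 0.01 j [ 15.  16. -31.  -0. -43. -27.]
bar pts 1961 mean [-4.17830722 -3.50984116] az 89.906677220477 [ 5.99186929 12.26682517]
bar az est 66.0 494 537
[-0.003, -0.013, -0.007, -0.003, -0.001, 0.001]
[-0.003, -0.013, -0.007, -0.003, -0.001, 0.001]
[-0.003, -0.013, -0.007, -0.003, -0.001, 0.001]
```

View pics/b2t.png

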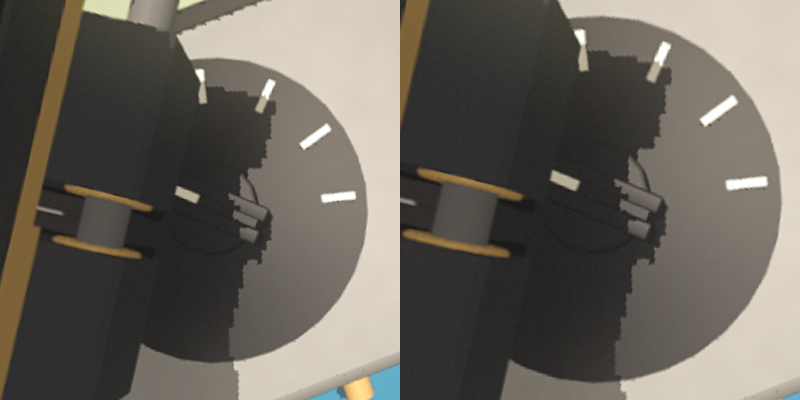

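```bash
python3 - <<'E'
from h import *
plan(47,27,15.5,10)
E
```

```text
[-0.001, -0.004, -0.377, 0.026, 0.007, 0.0]
[-0.001, -0.004, -0.377, 0.026, 0.005, 0.0]
[-0.001, -0.004, -0.377, 0.027, 0.004, 0.0]
[-0.001, -0.004, -0.377, 0.027, 0.002, 0.0]
[-0.001, -0.004, -0.377, 0.027, 0.001, 0.0]
[-0.001, -0.004, -0.377, 0.027, -0.0, 0.0]
[-0.001, -0.004, -0.377, 0.027, -0.002, 0.0]
[-0.001, -0.004, -0.377, 0.027, -0.003, 0.0]
[-0.001, -0.004, -0.377, 0.026, -0.004, 0.0]
[-0.001, -0.004, -0.377, 0.026, -0.006, 0.0]
```

move_arm:
  series:
    - [[0,0,-0.37,0.026,0.007,0,0],[0,0,-0.37,0.026,0.005,0,0],[0,0,-0.37,0.027,0.004,0,0],[0,0,-0.37,0.027,0.002,0,0],[0,0,-0.37,0.027,0.001,0,0],[0,0,-0.37,0.027,0,0,0],[0,0,-0.37,0.027,-0.002,0,0],[0,0,-0.37,0.027,-0.003,0,0],[0,0,-0.37,0.026,-0.004,0,0],[0,0,-0.37,0.026,-0.006,0,0],[0,0,0,0,0,0,0]]

```text
time_s: 5.92
tcp_pos: [0.4859, -0.0417, 0.1561]
ee_rot: [[-0.006, -0.726, 0.688], [0.006, 0.688, 0.726], [-1.0, 0.008, -0.0]]
wrist_force: [-0.2, 0.3, 0.3]
gripper_width: 0.005
```

```bash
python3 - <<'E'
from h import *
st();bar('b3'); plan(46,27,15.5,3);print(); plan(17,27,15.5,10)
E
```

```text
t 5.92 tcp [485.9 -41.7 156.1] A 46.6 rad 26.4 tan 16.6 tilt [-0.006  0.006 -1.   ] F [-0.2  0.3  0.3] w 0.01 j [ 14.  18. -29.  -1. -44. -57.]
bar pts 1933 mean [-5.99079259 -0.88212859] az 62.9412695728826 [ 6.04691315 12.32419097]
bar az est 36.0 476 523
[-0.014, -0.015, -0.024, 0.009, -0.002, -0.0]
[-0.014, -0.015, -0.024, 0.009, -0.002, -0.0]
[-0.014, -0.015, -0.024, 0.009, -0.002, -0.0]

[-0.004, -0.004, -0.37, 0.028, -0.007, -0.0]
[-0.004, -0.004, -0.37, 0.028, -0.008, -0.0]
[-0.004, -0.004, -0.37, 0.027, -0.01, -0.0]
[-0.004, -0.004, -0.37, 0.027, -0.011, -0.0]
[-0.004, -0.004, -0.37, 0.026, -0.013, -0.0]
[-0.004, -0.004, -0.37, 0.025, -0.014, -0.0]
[-0.004, -0.004, -0.37, 0.025, -0.015, -0.0]
[-0.004, -0.004, -0.37, 0.024, -0.017, -0.0]
[-0.004, -0.004, -0.37, 0.023, -0.018, -0.0]
[-0.004, -0.004, -0.37, 0.022, -0.019, -0.0]
```

View pics/b3t.png

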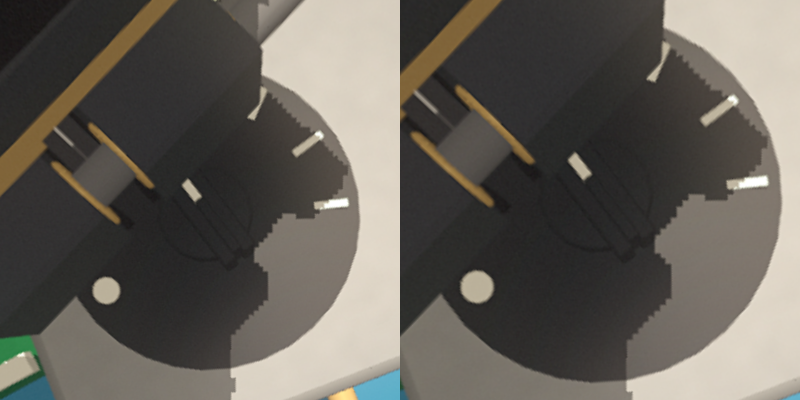

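Bar now at azimuth 36 = third tick. Next click to tick 4 (azimuth 6).

move_arm:
  series:
    - [[0,0,-0.37,0.028,-0.007,0,0],[0,0,-0.37,0.028,-0.008,0,0],[0,0,-0.37,0.027,-0.01,0,0],[0,0,-0.37,0.027,-0.011,0,0],[0,0,-0.37,0.026,-0.013,0,0],[0,0,-0.37,0.025,-0.014,0,0],[0,0,-0.37,0.025,-0.015,0,0],[0,0,-0.37,0.024,-0.017,0,0],[0,0,-0.37,0.023,-0.018,0,0],[0,0,-0.37,0.022,-0.019,0,0],[0,0,0,0,0,0,0]]

```text
time_s: 7.35
tcp_pos: [0.5002, -0.0491, 0.1562]
ee_rot: [[-0.003, -0.284, 0.959], [0.01, 0.959, 0.284], [-1.0, 0.01, -0.0]]
wrist_force: [0.2, -0.4, 0.0]
gripper_width: 0.005
```

```bash
python3 - <<'E'
from h import *
st();bar('b4'); plan(16,27,15.5,3);print(); plan(-12.5,27,15.5,10)
E
```

```text
t 7.35 tcp [500.2 -49.1 156.2] A 16.5 rad 26.2 tan 16.4 tilt [-0.003  0.01  -1.   ] F [ 0.2 -0.4  0. ] w 0.01 j [ 13.  19. -27.  -1. -45. -86.]
bar pts 1926 mean [-5.85739151  2.40679862] az 31.469556394988672 [ 6.09994685 12.21356216]
bar az est 4.5 477 527
[-0.023, -0.008, -0.022, 0.007, -0.005, -0.001]
[-0.023, -0.008, -0.022, 0.007, -0.005, -0.001]
[-0.023, -0.008, -0.022, 0.007, -0.005, -0.001]

[-0.007, -0.002, -0.363, 0.021, -0.019, -0.0]
[-0.007, -0.002, -0.363, 0.02, -0.02, -0.0]
[-0.007, -0.002, -0.363, 0.019, -0.021, -0.0]
[-0.007, -0.002, -0.363, 0.018, -0.022, -0.0]
[-0.007, -0.002, -0.363, 0.016, -0.023, -0.0]
[-0.007, -0.002, -0.363, 0.015, -0.024, -0.0]
[-0.007, -0.002, -0.363, 0.014, -0.025, -0.0]
[-0.007, -0.002, -0.363, 0.012, -0.025, -0.0]
[-0.007, -0.002, -0.363, 0.011, -0.026, -0.0]
[-0.007, -0.002, -0.363, 0.01, -0.027, -0.0]
```

View pics/b4t.png

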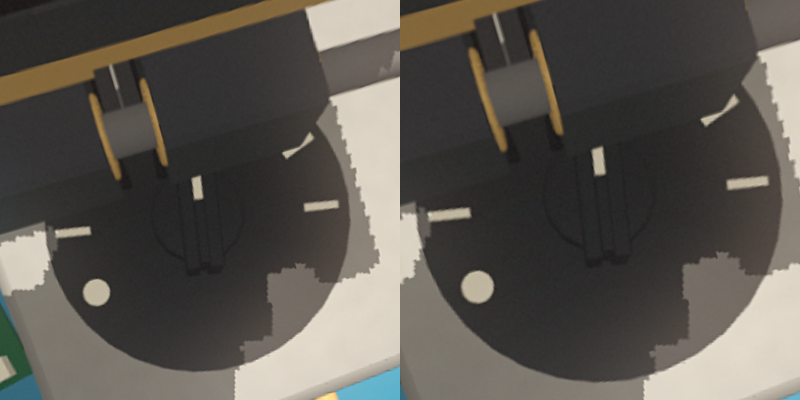

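Tick 4 (azimuth ≈ 5–6). One more click to tick 5.

move_arm:
  series:
    - [[0,0,-0.36,0.021,-0.019,0,0],[0,0,-0.36,0.02,-0.02,0,0],[0,0,-0.36,0.019,-0.021,0,0],[0,0,-0.36,0.018,-0.022,0,0],[0,0,-0.36,0.016,-0.023,0,0],[0,0,-0.36,0.015,-0.024,0,0],[0,0,-0.36,0.014,-0.025,0,0],[0,0,-0.36,0.012,-0.025,0,0],[0,0,-0.36,0.011,-0.026,0,0],[0,0,-0.36,0.01,-0.027,0,0],[0,0,0,0,0,0,0]]

```text
time_s: 8.78
tcp_pos: [0.5086, -0.0617, 0.1562]
ee_rot: [[0.002, 0.215, 0.977], [0.012, 0.977, -0.215], [-1.0, 0.012, -0.001]]
wrist_force: [-0.4, 0.4, 0.2]
gripper_width: 0.006
```

```bash
python3 - <<'E'
from h import *
st();bar('b5')
E
```

```text
t 8.78 tcp [508.6 -61.7 156.2] A -12.4 rad 25.8 tan 16.6 tilt [ 0.002  0.012 -1.   ] F [-0.4  0.4  0.2] w 0.01 j [  11.   20.  -25.   -1.  -45. -113.]
bar pts 1942 mean [-4.23647509  4.88928325] az 4.843023739650988 [ 5.98180379 12.41788098]
bar az est -22.0 476 526
```

View pics/b5t.png

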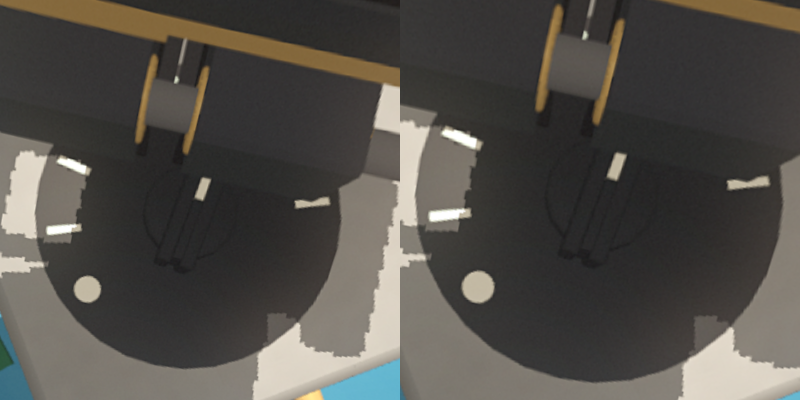

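move_arm:
  series:
    - [[0,0,0,0.02,0.08,0,0],[0,0,0,0.02,0.08,0,0],[0,0,0,0,0,0.3,0],[0,0,0,0,0,0.3,0],[0,0,0,0,0,0.3,0],[0,0,0,0,0,0,0]]

```text
time_s: 9.57
tcp_pos: [0.511, -0.05, 0.2112]
ee_rot: [[0.001, 0.211, 0.978], [0.012, 0.978, -0.211], [-1.0, 0.012, -0.002]]
wrist_force: [-0.4, -0.0, -0.4]
gripper_width: 0.004
```

move_arm:
  series:
    - [[0,0,0,-0.01,-0.4,0,0],[0,0,0,-0.01,-0.5,0,0],[0,0,0,-0.01,-0.5,0,0],[0,0,0,-0.01,-0.5,0,0],[0,0,0,-0.01,-0.4,0,0],[0,0,0,0,-0.2,0,0],[0,0,0,0,0,0,0]]

```text
time_s: 10.45
tcp_pos: [0.5057, -0.2019, 0.2046]
ee_rot: [[-0.009, 0.208, 0.978], [0.015, 0.978, -0.207], [-1.0, 0.012, -0.011]]
wrist_force: [0.3, 0.2, -0.2]
gripper_width: 0.007
```

```bash
python3 - <<'E'
from h import *
st()
for n in('side','wrist'):
    p,d,c=snap(n,n[0]+'6')
    im=top(p,c,n,.092,.45,.6,-.28,-.14,.0005); cv2.imwrite(f'pics/{n[0]}6t.png',im[:,:,::-1])
    im=top(p,c,n,.1,.41,.55,-.14,0,.0005); cv2.imwrite(f'pics/{n[0]}6d.png',im[:,:,::-1])
a=[cv2.imread('pics/'+q) for q in('s6t.png','w6t.png','s6d.png','w6d.png')]
cv2.imwrite('pics/m6.png',cv2.resize(np.hstack([cv2.resize(i,(280,280)) for i in a]),(800,200)))
for n,nm in(('side','start_key_top'),('wrist','start_key_top')):
    print(n,[(np.round(q['centre'],1),round(q['conf'],2)) for q in spotter.find_in(n,nm)][:2])
    c=np.load(n[0]+'6.npz'); print(proj([.504,-.2184,.092],c,n))
E
```

```text
t 10.45 tcp [ 505.7 -201.9  204.6] A -12.0 rad 52.2 tan -121.4 tilt [-0.009  0.015 -1.   ] F [ 0.3  0.2 -0.2] w 0.01 j [ -5.  19. -17.  -1. -54. -96.]
side [(array([254.6, 290.3]), 0.57)]
[[255.03397644 289.89505995]]
wrist [(array([235.1, 203.8]), 0.75)]
[[228.11887206 211.55217862]]
```

View pics/m6.png

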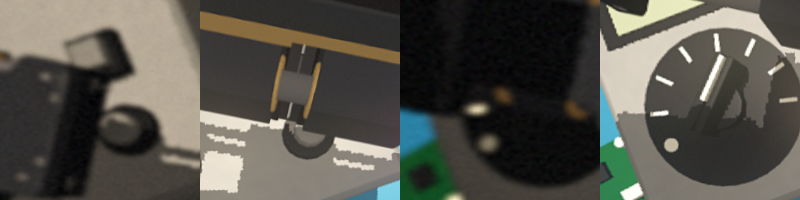

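View pics/w6.png

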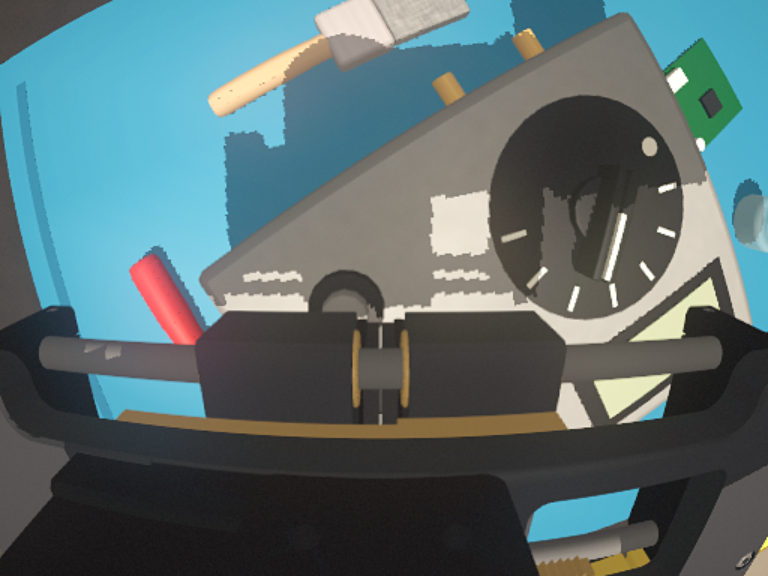

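View pics/s6.png

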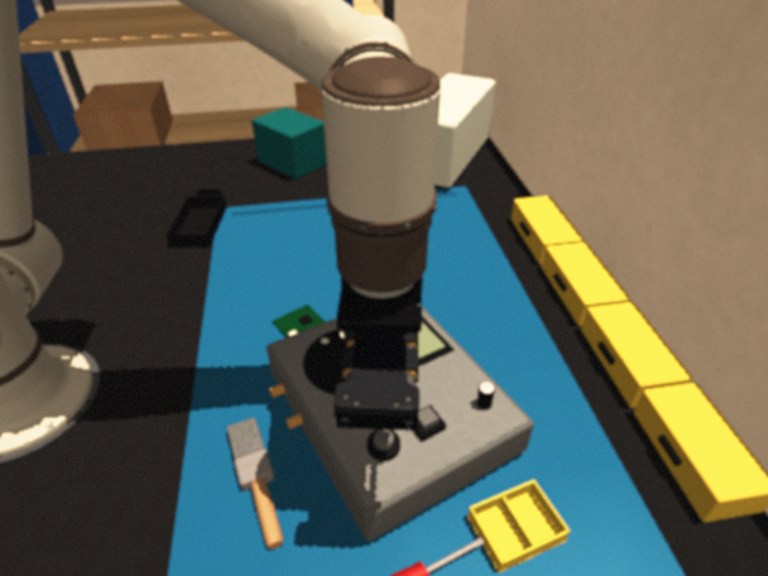

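```bash
python3 - <<'E'
from h import *
bar('b6')
E
```

```text
bar pts 1509 mean [ 3.79964753 -3.68918974] az 156.06015969692976 [ 4.27949303 16.4969072 ]
bar az est -24.0 703 723
```

move_arm:
  series:
    - [[0,0,0,-0.01,-0.15,0,0],[0,0,0,-0.01,-0.14,0,0],[0,0,0,0,0,-0.15,0],[0,0,0,0,0,-0.2,0],[0,0,0,0,0,-0.12,0],[0,0,0,0,0,0,0]]

```text
time_s: 11.45
tcp_pos: [0.5044, -0.2186, 0.1747]
ee_rot: [[-0.008, 0.204, 0.979], [0.015, 0.979, -0.204], [-1.0, 0.013, -0.011]]
wrist_force: [-0.1, 0.2, 0.2]
gripper_width: 0.007
```

```bash
python3 - <<'E'
from h import *
s=st(); p=np.array(s['tcp_pos'])+.07*np.array(s['ee_rot'])[:,0]; print('tip',p)
p,d,c=snap('side','s7'); u,v=proj([.504,-.2184,.092],c,'side')[0]; print(u,v)
cv2.imwrite('pics/s7c.png',cv2.resize(p[int(v)-60:int(v)+60,int(u)-80:int(u)+80,::-1],None,fx=5,fy=5,interpolation=cv2.INTER_CUBIC))
E
```

```text
t 11.45 tcp [ 504.4 -218.6  174.7] A -11.8 rad 54.0 tan -138.2 tilt [-0.008  0.015 -1.   ] F [-0.1  0.2  0.2] w 0.01 j [ -7.  22. -18.  -1. -50. -94.]
tip [ 0.50380069 -0.21757477  0.10470376]
255.0339764432814 289.8950599494982
```

View pics/s7c.png

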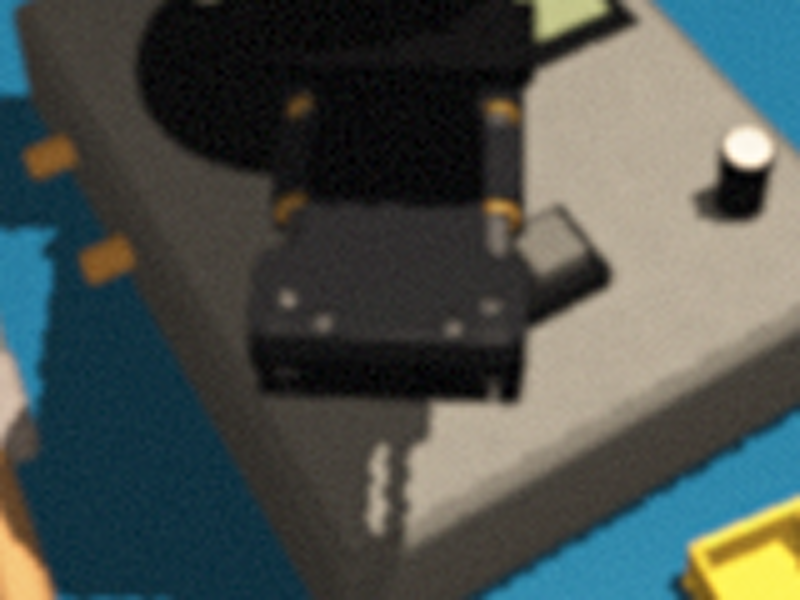

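move_arm:
  series:
    - [[0,0,0,0,-0.01,-0.08,0],[0,0,0,0,0,-0.08,0],[0,0,0,0,0,-0.05,0],[0,0,0,0,0,0,0]]

```text
time_s: 12.0
tcp_pos: [0.5052, -0.2192, 0.1623]
ee_rot: [[-0.006, 0.204, 0.979], [0.014, 0.979, -0.204], [-1.0, 0.013, -0.009]]
wrist_force: [0.2, 0.3, 0.5]
gripper_width: 0.003
```

move_arm:
  series:
    - [[0,0,0,0,0,-0.05,0],[0,0,0,0,0,0,0]]

```text
time_s: 12.25
tcp_pos: [0.5053, -0.2193, 0.1598]
ee_rot: [[-0.006, 0.204, 0.979], [0.014, 0.979, -0.203], [-1.0, 0.012, -0.008]]
wrist_force: [-0.5, 0.3, 2.3]
gripper_width: -0.002
```

```bash
python3 - <<'E'
from h import *
s=st(); p=np.array(s['tcp_pos'])+.07*np.array(s['ee_rot'])[:,0]; print('tip',p)
E
```

```text
t 12.25 tcp [ 505.3 -219.3  159.8] A -11.7 rad 54.9 tan -138.7 tilt [-0.006  0.014 -1.   ] F [-0.5  0.3  2.3] w -0.0 j [ -7.  23. -19.  -1. -48. -94.]
tip [ 0.50489434 -0.21828172  0.08978495]
```

Contact at the expected height; keep pressing.

move_arm:
  series:
    - [[0,0,0,0,0,-0.04,0],[0,0,0,0,0,0,0]]

```text
time_s: 12.5
tcp_pos: [0.5053, -0.2193, 0.1578]
ee_rot: [[-0.005, 0.203, 0.979], [0.014, 0.979, -0.203], [-1.0, 0.012, -0.008]]
wrist_force: [-0.8, 1.1, 2.4]
gripper_width: 0.003
```

move_arm:
  series:
    - [[0,0,0,0,0,-0.03,0],[0,0,0,0,0,0,0]]

```text
time_s: 12.75
tcp_pos: [0.5053, -0.2193, 0.1564]
ee_rot: [[-0.005, 0.203, 0.979], [0.014, 0.979, -0.203], [-1.0, 0.012, -0.008]]
wrist_force: [-1.1, 0.1, 4.7]
gripper_width: 0.006
```

move_arm:
  series:
    - [[0,0,0,0,0,-0.03,0],[0,0,0,0,0,0,0]]

```text
time_s: 13.0
tcp_pos: [0.5053, -0.2192, 0.1563]
ee_rot: [[-0.005, 0.202, 0.979], [0.013, 0.979, -0.202], [-1.0, 0.012, -0.008]]
wrist_force: [-1.3, 0.6, 2.7]
gripper_width: 0.003
```

move_arm:
  series:
    - [[0,0,0,0,0,-0.06,0],[0,0,0,0,0,-0.04,0]]

```text
time_s: 13.25
tcp_pos: [0.5055, -0.2192, 0.1558]
ee_rot: [[-0.005, 0.2, 0.98], [0.011, 0.98, -0.2], [-1.0, 0.01, -0.007]]
wrist_force: [-5.5, 4.2, 17.7]
gripper_width: 0.009
```

```bash
python3 - <<'E'
from h import *
s=st(); p=np.array(s['tcp_pos'])+.07*np.array(s['ee_rot'])[:,0]; print('tip',p)
E
```

```text
t 13.25 tcp [ 505.5 -219.2  155.8] A -11.5 rad 54.5 tan -138.8 tilt [-0.005  0.011 -1.   ] F [-5.5  4.2 17.7] w 0.01 j [ -7.  23. -20.  -1. -48. -94.]
tip [ 0.50514883 -0.21845587  0.08583682]
```

move_arm:
  series:
    - [[0,0,0,0,0,0.05,0],[0,0,0,0,0,0.1,0],[0,0,0,0,0,0.3,0],[0,0,0,0,0,0.5,0],[0,0,0,0,0,0.5,0],[0,0,0,0,0.5,0.5,0],[0,0,0,0,0.5,0.3,0],[0,0,0,0,0.5,0,0],[0,0,0,0,0.5,0,0],[0,0,0,0,0,0,0]]

```text
time_s: 14.5
tcp_pos: [0.5056, -0.0959, 0.2907]
ee_rot: [[-0.006, 0.204, 0.979], [0.015, 0.979, -0.204], [-1.0, 0.013, -0.009]]
wrist_force: [-0.4, -0.3, -0.0]
gripper_width: 0.006
```

```bash
python3 - <<'E'
from h import *
s=st(); bar('b8'); p,d,c=snap('side','s8')
K=c['mtx'];T=c['pose']; v,u=np.mgrid[0:384,0:512]
P=np.stack([(u-K[0,2])/K[0,0]*d,(v-K[1,2])/K[1,1]*d,d],-1)@T[:3,:3].T+T[:3,3]
for n,q in(('start',(.504,-.2184)),('sq',(.56,-.197))):
    m=(np.hypot(P[...,0]-q[0],P[...,1]-q[1])<.006)&(d>0); print(n,m.sum(),np.median(P[m][:,2]) if m.any() else None)
E
```

```text
t 14.5 tcp [505.6 -95.9 290.7] A -11.7 rad 30.1 tan -17.9 tilt [-0.006  0.015 -1.   ] F [-0.4 -0.3 -0. ] w 0.01 j [   7.   12.  -14.   -1.  -64. -108.]
bar pts 854 mean [ 4.69000536 -1.54144927] az 156.22083706570075 [ 4.1332281  16.36661965]
bar az est -22.5 734 752
start 32 0.09052322519301542
sq 30 0.08953313276857672
```

View pics/s8.png

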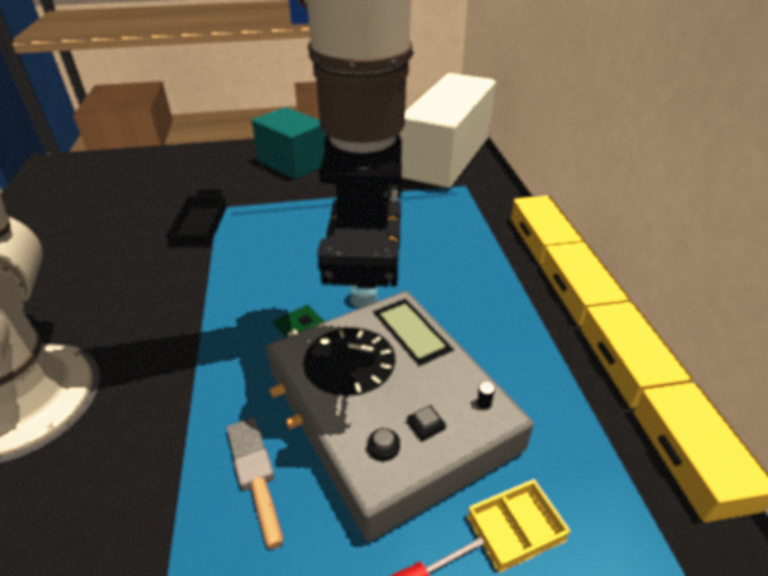

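View pics/b8.png

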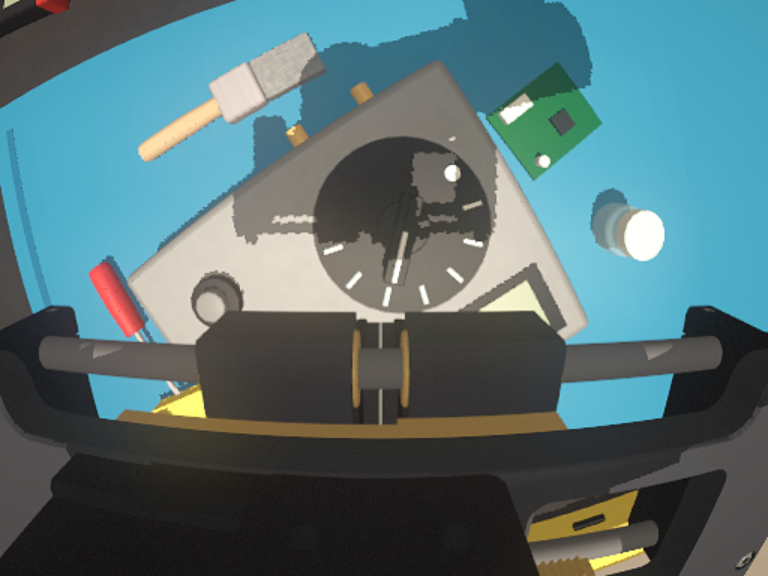

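```bash
python3 -c "
from h import *
print(r.finish_job())"
```

```text
the job is handed in; nothing more can be done
None
```

I turned the selector to the fifth tick, pressed the round button once and let it come back up. The job is handed in, at about 14.6 s on the robot's clock.

- **Selector:** It started at the first tick. I pushed it clockwise with the shut fingertips on flank_a near the pointing end, one click at a time, through ticks 2, 3 and 4 to 5. I checked it with the wrist camera after every click. The bar's last measured azimuths were -24° and -22.5°, and the fifth tick is at -23.9°. The side and wrist pictures agree.
- **Round button:** I pressed it until it hit its end stop, with the fingertip about 6.2 mm below the button's resting height. The force there was 17.7 N. After I backed off, its top measured about 90.5 mm against the nominal 92 mm. The square key also reads about 1.5 mm low, so I take this as camera calibration error and both keys as up.
- **Other items:** The capacitor, tray, driver, board, jar and brush look unmoved in the last pictures, though I compared them only by eye. The arm ended clear of everything at close to zero wrist force.

My first push fell short and moved nothing, because the fingertips are thinner than I had assumed. I corrected that from the depth image before the first click. One reading during the button press was also unclear (2.7 N with almost no movement), so I pressed slightly further until the end stop was certain.

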